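# Shelve the examined samples in reverse order

## Task

The four sample containers standing in a row in the dishes of the steel tray have been examined and go into the wooden rack, one in each compartment, in reverse order: the container nearest the tray's upright post goes into the compartment farthest from the rack's upright post, the second nearest into the second farthest, and so on. Keep each one upright while it is moved, set it down gently on the compartment's floor rather than dropping it, and leave all four standing in the rack.

Things in the scene. Friction and masses are not known exactly. Their poses are not given: they have to be found in the camera images.
- tray: Open stainless steel tray, fixed: 290 x 70 mm, 12 mm high, floor and walls 3 mm. Origin: on the table, mid-row of the four dishes, which stand along its x axis at x = -81, -27, 27 and 81 mm (y = 0), any container in any of them. A dark steel post, 14 mm across, top 60 mm above the table, stands at x = 135 mm: the dish at x = 81 mm is nearest to it.
- rack: Pale wooden rack, fixed: board 285 x 58 mm with low walls. Origin: on the table, mid-row of four empty compartments, centred along its x axis at x = -81, -27, 27 and 81 mm (y = 0), each 50 x 50 mm inside, floor 4 mm, wall tops 14 mm above the table, walls 4 mm thick. A dark steel post, 14 mm across, 60 mm high, at x = 135 mm: the compartment at x = -81 mm is farthest from it.
- squat_jar: Squat round white plastic jar with a wide, low black cap: 34 mm in diameter, 52 mm high (straight side up to 40 mm), about 60 g. Origin: centre of its underside; z up. Stands loose and upright in one of the tray's dishes at the start, its underside 5 mm above the table.
- tall_vial: Slender round amber glass vial with a black cap: 24 mm in diameter, 80 mm high (straight side up to 60 mm), about 50 g. Origin: centre of its underside; z up. Stands loose and upright in one of the tray's dishes at the start, its underside 5 mm above the table.
- square_bottle: Square white plastic bottle with a narrow round black cap: 30 x 30 mm, body 50 mm high, 72 mm high with its cap, about 60 g; x and y along its sides, at most 0.15 rad from those of the tray. Origin: centre of its underside; z up. Stands loose and upright in one of the tray's dishes at the start, its underside 5 mm above the table.
- steel_tin: Round steel tin with a small ball knob on its lid: 32 mm in diameter, 46 mm high, 60 mm with its knob, about 90 g. Origin: centre of its underside; z up. Stands loose and upright in one of the tray's dishes at the start, its underside 5 mm above the table.
- dish_squat_jar: blue plastic square weighing dish, fixed in the tray: 50 x 50 mm outside, 10 mm high, walls and floor 2 mm; origin: centre of its underside (3 mm above the table). It is the dish in which the squat jar stands at the start; the four dishes look alike.
- dish_tall_vial: blue plastic square weighing dish, fixed in the tray: 50 x 50 mm outside, 10 mm high, walls and floor 2 mm; origin: centre of its underside (3 mm above the table). It is the dish in which the tall vial stands at the start; the four dishes look alike.
- dish_square_bottle: blue plastic square weighing dish, fixed in the tray: 50 x 50 mm outside, 10 mm high, walls and floor 2 mm; origin: centre of its underside (3 mm above the table). It is the dish in which the square bottle stands at the start; the four dishes look alike.
- dish_steel_tin: blue plastic square weighing dish, fixed in the tray: 50 x 50 mm outside, 10 mm high, walls and floor 2 mm; origin: centre of its underside (3 mm above the table). It is the dish in which the steel tin stands at the start; the four dishes look alike.

How it is judged:
By the outcome, as a careful person would: the job done as asked, in the order asked, and still so for the second after the job is handed in, with the robot touching nothing.
It also fails if it takes over 109 s, if anything falls off the work surface, if the arm or the gripper's body presses on something with over 40 N, if the wrist force passes 120 N, or if a joint passes its speed limit or range.

## Robot

A 6-joint arm with a two-finger parallel gripper is mounted at the origin on the work surface. World frame = base frame: x ahead of the robot, y to its left, z up, the work surface at z = 0. Lengths are in mm, angles in rad, forces in N, time in s.
With the tool pointing down it reaches from about 275 to 1000 mm from the base axis. Payload 8.4 kg.
Tool frame: the origin (TCP) lies between the finger pads; the fingertips stand 22 mm ahead of it and the grasp point (between the pads) lies 3 mm ahead of it (r.nose_length is the z of the fingertips in the tool frame, in mm); z points along the fingers, y is the line along which they close (so a half turn about z gives the same grasp; the last joint's range is limited). The gripper opens to 85 mm and grips with 20 to 120 N. Pads are 22 mm wide; open, the fingers measure 114 mm over their backs; the gripper's body (76 mm by 85 mm) begins 54 mm behind the grasp point. The pads swing forward as they close: fully open they stand 13 mm farther back than shut.
Start: joints at [-1.303, 0.353, 1.633, -0, 1.155, -0.002], TCP at [166.585, -602.393, 253.281] pointing down, gripper open.
Joint ranges: [-2.63, 2.63], [-0.92, 2.1], [0.06, 2.66], [-1.3, 4.44], [0, 2.69], [-3.02, 3.02]. Speed limits (rad/s): [2.22, 2.22, 2.79, 3.14, 3.14, 3.14].

## Interface

Orientations are given as [roll, pitch, yaw] about the fixed x, y, z axes, in that order (R = Rz(yaw) Ry(pitch) Rx(roll)).
In Python, from rig import r, camrig, monitor gives the robot as it stands (r), with the cameras (camrig) and the readings (monitor).
- The arm moves only by the shell command python3 steer.py [FORCE], which reads ROWS from standard input. ROWS is a JSON list of rows, 1 to 5 of them, each of 7 numbers: a rotation vector rx, ry, rz in rad, then dx, dy, dz in mm, then the opening from 0.0 (shut) to 1.0 (fully open); each row shifts and turns the commanded pose from where the row before left it, along the tool's axes as they then stand; what a row does not reach is not made up. A row lasts 1/12 s, in which the tool goes at most 41.7 mm and 0.125 rad, less where a joint would pass 70% of its speed; a pose out of reach is approached as far as the arm can. The fingers move at their own pace and stop on an object; FORCE is the grip in N (left out, the last holds). Time passes only in rows, so rows that do not move let the fingers close. It prints the time, the measured TCP pose, the force, the opening and the grip force at its end. Input that does not fit is refused with a message, and nothing moves.
- monitor.sense(): the state, without advancing time (a new reading comes with each control period).
- camrig.grab_frame(name): name is "scene" or "top"; returns the picture (384x512x3 uint8, red, green, blue); there is no depth.
- camrig.camera_params(name): a dict with "fx", "fy", "cx", "cy" (pixels), "rvec" (rotation vector, rad) and "tvec" (3), from world to camera coordinates, as OpenCV has them. Camera axes: x right, y down, z forward; pixel columns grow to the right and rows downward; lengths in mm; the calibration is good to about 2 mm. A picture is of the moment at which its call begins. camera_params takes no time and is no camera call.
- r.sign_off(): hands the job in; it is judged then, once.
The state is a dict: "clock": time; "qpos": joint angles; "qvel": joint speeds; "joint_efforts": joint torques, N m; "eef_pos": TCP position; "tcp_rot": TCP orientation; "contact_force": force on the tool from outside, world axes, zero at the start; "wrist_torque": the same for the moment, N m; "opening": opening from 0.0 (shut) to 1.0 (fully open); "grasp_force": force on a finger pad.
Only numpy, scipy, OpenCV 4.12 (cv2) and the standard library are available. Lean on these libraries where they do the work, as an engineer would, in place of code of your own. Each camera call takes 0.05 s, during which the arm holds its last target. There are 200 camera calls.

## Working session

There is one attempt and no reset: what is moved stays moved. The work goes in short steps, Python scripts to look and compute and a shell command to move; the robot and the scene stay as the last step left them, time stands still between calls to the robot, and variables do not carry over. Pictures are saved under pics/ and viewed, at most 14 in all, crops included, and the job is handed in when it is done.

```bash
ls; mkdir -p pics
python3 - <<'E'
from rig import r, camrig, monitor
import cv2
for n in("scene","top"):
    im=camrig.grab_frame(n); cv2.imwrite(f"pics/{n}0.png",im[:,:,::-1]); print(camrig.camera_params(n))
print(monitor.sense())
E
```

```text
pics
rig.py
steer.py
{'fx': 374.0454969098703, 'fy': 374.0454969098703, 'cx': 254.85968117727447, 'cy': 195.6120123031611, 'rvec': array([ 1.89858577,  1.39582388, -0.68310362]), 'tvec': array([-155.87192728, -303.82119495, 1098.2706932 ])}
{'fx': 489.3433765031873, 'fy': 489.3433765031873, 'cx': 251.1911318616202, 'cy': 196.25807818661886, 'rvec': array([ 2.1173765 , -2.17756464,  0.15241109]), 'tvec': array([  1.18962488, 554.02498316, 800.99095128])}
{'clock': 0.1, 'qpos': array([-1.30345156e+00,  3.53592670e-01,  1.63405313e+00, -7.02867371e-07,
        1.15522080e+00, -2.44496719e-03]), 'qvel': array([ 0.00040612, -0.00068611, -0.00285324,  0.0013723 ,  0.00147317,
        0.00024661]), 'joint_efforts': array([-1.23724596e-03, -6.06355548e+01, -3.42821288e+01, -1.08420313e-04,
        4.01290949e-03, -3.80711185e-05]), 'eef_pos': array([ 166.44662201, -602.01026015,  252.63097641]), 'tcp_rot': array([-3.14031871e+00, -2.47206803e-06,  2.69790021e-01]), 'contact_force': array([-0.28781347,  0.45659344, -0.30836938]), 'wrist_torque': array([ 3.03671784e-02, -8.83832008e-05, -2.95833870e-02]), 'grasp_force': 0.0, 'opening': 0.9985438116679426}
```

View pics/top0.png

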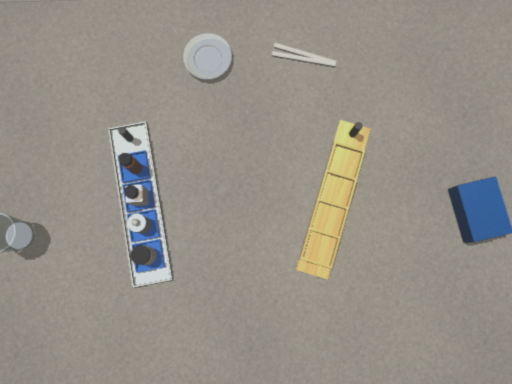

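View pics/scene0.png

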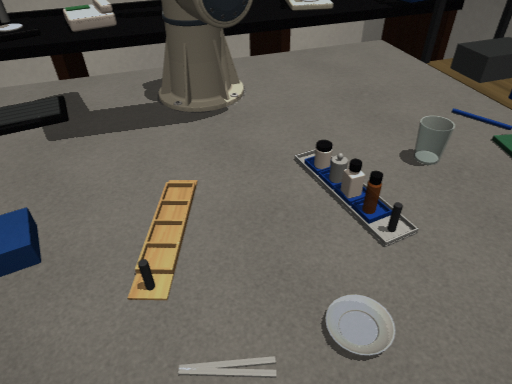

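The top view shows the tray at left with its post at (126,135), then, going away from it, the vial (130,162), bottle (133,193), tin (137,223) and jar (142,257). The rack is at right with its post at (355,130). So the vial goes to x=-81, bottle to -27, tin to 27 and jar to 81.

```bash
cat > h.py <<'E'
import numpy as np, cv2
from rig import r, camrig, monitor
def cam(n):
    p=camrig.camera_params(n); K=np.array([[p['fx'],0,p['cx']],[0,p['fy'],p['cy']],[0,0,1]])
    return K,cv2.Rodrigues(p['rvec'])[0],np.array(p['tvec'])
def ray(n,uv):
    K,R,t=cam(n); d=R.T@np.linalg.solve(K,[*uv,1]); return -R.T@t,d
def plane(n,uv,z):
    c,d=ray(n,uv); return (c+d*(z-c[2])/d[2])[:2]
def proj(n,P):
    K,R,t=cam(n); return cv2.projectPoints(np.float64(P).reshape(-1,1,3),R,t,K,None)[0][:,0]
def two(a,b):
    c1,d1=ray("top",a); c2,d2=ray("scene",b)
    s=np.linalg.lstsq(np.c_[d1,-d2],c2-c1,rcond=None)[0]
    p,q=c1+s[0]*d1,c2+s[1]*d2; return (p+q)/2,np.linalg.norm(p-q)
E
python3 - <<'E'
from h import *
np.set_printoptions(precision=1,suppress=True)
for n in("top","scene"):
    im=cv2.imread(f"pics/{n}0.png"); hsv=cv2.cvtColor(im,cv2.COLOR_BGR2HSV)
    m=cv2.inRange(hsv,(15,110,90),(35,255,255)); m=cv2.morphologyEx(m,cv2.MORPH_CLOSE,np.ones((7,7)))
    c=max(cv2.findContours(m,0,1)[0],key=cv2.contourArea)
    b=cv2.inRange(hsv,(105,150,40),(125,255,255)); 
    print(n,cam(n)[1].round(2).tolist())
    for nm,cc,z in(("rack",c,10),):
        w=np.float32([plane(n,q[0],z) for q in cc]); R=cv2.minAreaRect(w); print(nm,R,cv2.boxPoints(R))
    # tray dishes
    x,y,w_,h_=(100,110,80,190) if n=="top" else (285,130,140,120)
    bb=np.zeros_like(b); bb[y:y+h_,x:x+w_]=b[y:y+h_,x:x+w_]
    w=np.float32([plane(n,(u,v),13) for v,u in np.argwhere(bb)]); R=cv2.minAreaRect(w); print("dishes",R,cv2.boxPoints(R))
    # dark blobs
    d=cv2.inRange(im,(0,0,0),(45,45,45)); dd=np.zeros_like(d); dd[y:y+h_,x:x+w_]=d[y:y+h_,x:x+w_]
    k,_,st,ce=cv2.connectedComponentsWithStats(dd)
    for s,q in zip(st[1:],ce[1:]):
        if s[4]>15: print("dark",s,q)
    cv2.imwrite(f"pics/crop_{n}.png",cv2.resize(im[y:y+h_,x:x+w_],None,fx=3.1 if n=="top" else 4.5,fy=3.1 if n=="top" else 4.5,interpolation=cv2.INTER_CUBIC))
E
```

```text
top [[-0.03, -1.0, -0.0], [-0.99, 0.03, -0.14], [0.14, -0.0, -0.99]]
rack ((551.3223266601562, -161.35015869140625), (56.539100646972656, 279.93408203125), 71.09635925292969) [[ 409.7 -142.7]
 [ 674.6 -233.4]
 [ 692.9 -180. ]
 [ 428.1  -89.3]]
dishes ((537.8052978515625, 180.78421020507812), (206.16029357910156, 46.01320266723633), 9.184057235717773) [[432.4 187. ]
 [439.7 141.6]
 [643.2 174.5]
 [635.9 219.9]]
scene [[0.29, 0.96, -0.02], [0.6, -0.2, -0.77], [-0.74, 0.21, -0.64]]
rack ((558.548095703125, -163.97190856933594), (61.792049407958984, 282.036376953125), 71.24616241455078) [[ 415.1 -147.9]
 [ 682.1 -238.6]
 [ 702.  -180.1]
 [ 434.9  -89.4]]
dishes ((541.417724609375, 179.65101623535156), (216.7124481201172, 56.88275146484375), 9.41475772857666) [[429.9 190. ]
 [439.2 133.9]
 [653.  169.3]
 [643.7 225.4]]
dark [316 140  16  12 155] [323.7 145.4]
dark [349 159  13  13 137] [355.2 165.1]
dark [305 161  12  13  28] [311.1 167.4]
dark [369 171  14  14 151] [375.7 177.6]
dark [319 175  13  13  29] [325.8 181.1]
dark [362 185  13  29 194] [367.4 200.4]
dark [335 189  15  15  43] [341.7 196. ]
dark [376 200  13  11  29] [381.2 205. ]
dark [352 205  17  18  56] [359.6 212.8]
dark [388 205  14  27 213] [394.1 218. ]
```

View pics/crop_top.png

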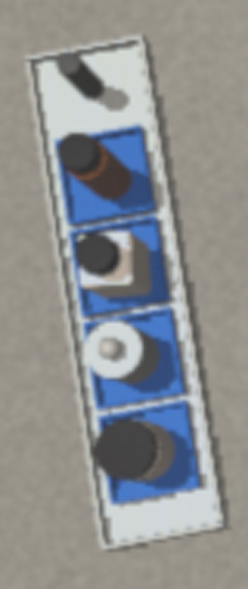

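View pics/crop_scene.png

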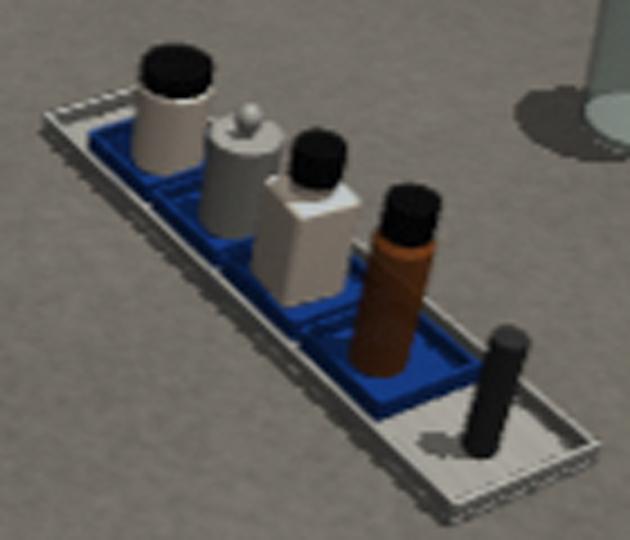

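Run:
```python
from h import *
np.set_printoptions(precision=1,suppress=True)
P={'vial':((125.8,159.4),(376.8,174.4),85),'bottle':((131.9,191.9),(356.1,162),77),'knob':((135.8,222.3),(340.6,155.6),63),'lid':((137.1,222.9),None,51),'jar':((140.6,255.8),(324.1,143.8),57),'post':((121.9,131.3),(398.3,204),60)}
for k,(a,b,z) in P.items():
    print(k,plane("top",a,z),b and plane("scene",b,z),b and two(a,b))
for s in("top","scene"):
  im=cv2.imread(f"pics/{s}0.png"); x,y,w,h,f=(290,110,90,175,3.4) if s=="top" else (120,170,90,135,4.4)
  cv2.imwrite(f"pics/rk_{s}.png",cv2.resize(im[y:y+h,x:x+w],None,fx=f,fy=f,interpolation=cv2.INTER_CUBIC))
a,b=[cv2.imread(f"pics/rk_{s}.png") for s in("top","scene")]
h=min(len(a),len(b)); cv2.imwrite("pics/rk.png",np.hstack([a[:h],b[:h]])); print(a.shape,b.shape)
```

```text
vial [614.2 189.8] [616.6 192. ] (array([615.1, 191.4,  83.8]), np.float64(2.7704340749996965))
bottle [561.2 181.4] [562.8 184. ] (array([561.9, 183. ,  76.3]), np.float64(2.9330917025329715))
knob [512.3 178. ] [516.7 178.7] (array([513. , 179.8,  60.2]), np.float64(2.223273052113078))
lid [512.4 178.7] None None
jar [457.1 171.2] [459.2 171.9] (array([457.4, 172.1,  55.7]), np.float64(1.3275589604744285))
post [669.2 203.3] [670.  204.4] (array([669.6, 204. ,  59.6]), np.float64(1.2453140908532627))
(595, 306, 3) (594, 396, 3)
```

View pics/rk.png

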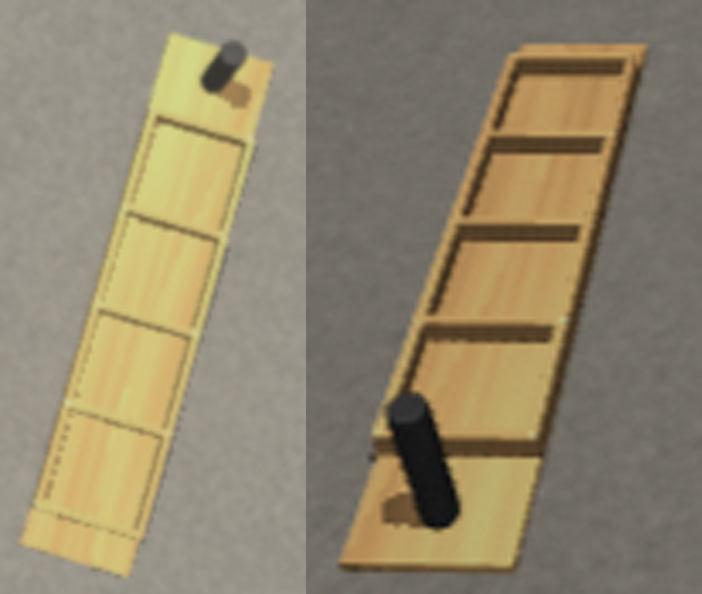

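The rack picture shows compartment centres at crop (188,179), (160,274), (131,372) and (102,470) in the top view, and (478,388), (503,280), (533,188) and (560,105) in the scene view. The board sticks out further at the post end.

Run:
```python
from h import *
np.set_printoptions(precision=1,suppress=True)
A=[(188,179),(160,274),(131,372),(102,470)]; B=[(478,388),(503,280),(533,188),(560,105)]
L=np.array([81,27,-27,-81])
for n,Q in(("top",[(290+u/3.4,110+v/3.4) for u,v in A]),("scene",[(120+(u-306)/4.4,170+v/4.4) for u,v in B])):
    W=np.array([plane(n,q,10) for q in Q]); s=np.polyfit(L,W,1); print(n,W,s[1],np.linalg.norm(s[0]),np.arctan2(s[0][1],s[0][0]))
p,e=two((359.1,124.7),(143.2,262)); print("post",p,e)
for yaw in(-.32,-.33,-.34): print("origin from post",p[:2]-135*np.array([np.cos(yaw),np.sin(yaw)]))
```

```text
top [[ 614.2 -184.9]
 [ 563.9 -167.5]
 [ 512.9 -149.7]
 [ 462.7 -132.3]] [ 538.4 -158.6] 0.990796154861661 -0.33470115155338614
scene [[ 620.3 -182.7]
 [ 567.8 -168. ]
 [ 517.9 -150.3]
 [ 467.1 -132.4]] [ 543.3 -158.3] 0.9937704815711222 -0.3193546952279603
post [ 668.8 -200.9   61.4] 1.852024762381546
origin from post [ 540.7 -158.4]
origin from post [ 541.1 -157.1]
origin from post [ 541.6 -155.9]
```

```bash
cat > d.py <<'E'
import sys
from h import *
from scipy.spatial.transform import Rotation as Ro
# d.py X Y Z yaw : remaining tool-frame rotation and shift (shift after turning)
X,Y,Z,yaw=map(float,sys.argv[1:5]); s=monitor.sense()
R0=Ro.from_euler('xyz',s['tcp_rot']); R1=Ro.from_euler('xyz',[np.pi,0,yaw])
print("t",round(s['clock'],2),"pos",s['eef_pos'].round(1),"rot",(R0.inv()*R1).as_rotvec().round(3),"shift",R1.inv().apply([X,Y,Z]-s['eef_pos']).round(1),"F",s['contact_force'].round(1),"op",round(s['opening'],3),"grip",round(s['grasp_force'],1),"q6",s['qpos'][5].round(2))
E
echo '[[0, 0, 0.108, 0, 0, 0, 1]]' | python3 steer.py
for i in 1; do echo '[[0, 0, 0, 22.8, -28.4, 4, 1], [0, 0, 0, 22.8, -28.4, 4, 1], [0, 0, 0, 22.8, -28.4, 4, 1], [0, 0, 0, 22.8, -28.4, 4, 1], [0, 0, 0, 22.8, -28.4, 4, 1]]' | python3 steer.py
done; python3 d.py 615 191 153 .162
```

```text
clock: 0.18
eef_pos: [166.5, -602.1, 252.7]
tcp_rot: [-3.141, 0.0, 0.163]
contact_force: [0.3, 0.2, -0.4]
opening: 0.997
grasp_force: 0.0
clock: 0.6
eef_pos: [256.5, -442.1, 232.8]
tcp_rot: [-3.141, 0.0, 0.161]
contact_force: [0.8, 0.4, -1.1]
opening: 0.995
grasp_force: 0.0
t 0.6 pos [ 256.5 -442.1  232.8] rot [-0.001  0.    -0.001] shift [ 455.9 -567.    79.8] F [ 0.8  0.4 -1.1] op 0.995 grip 0.0 q6 0.36
```

```bash
echo '[[0, 0, 0, 22.8, -28.4, 4, 1], [0, 0, 0, 22.8, -28.4, 4, 1], [0, 0, 0, 22.8, -28.4, 4, 1], [0, 0, 0, 22.8, -28.4, 4, 1], [0, 0, 0, 22.8, -28.4, 4, 1]]' | python3 steer.py >/dev/null
echo '[[0, 0, 0, 22.8, -28.4, 4, 1], [0, 0, 0, 22.8, -28.4, 4, 1], [0, 0, 0, 22.8, -28.4, 4, 1], [0, 0, 0, 22.8, -28.4, 4, 1], [0, 0, 0, 22.8, -28.4, 4, 1]]' | python3 steer.py >/dev/null
echo '[[0, 0, 0, 22.8, -28.4, 4, 1], [0, 0, 0, 22.8, -28.4, 4, 1], [0, 0, 0, 22.8, -28.4, 4, 1], [0, 0, 0, 22.8, -28.4, 4, 1], [0, 0, 0, 22.8, -28.4, 4, 1]]' | python3 steer.py >/dev/null
echo '[[0, 0, 0, 22.8, -28.4, 4, 1], [0, 0, 0, 22.8, -28.4, 4, 1], [0, 0, 0, 22.8, -28.4, 4, 1], [0, 0, 0, 22.8, -28.4, 4, 1], [0, 0, 0, 0, 0, 0, 1]]' | python3 steer.py >/dev/null
python3 d.py 615 191 53 .162
```

```text
t 2.27 pos [599.4 163.6 156.5] rot [-0.002 -0.002  0.002] shift [ 19.8 -24.5 103.5] F [-0.  -0.2  0.4] op 0.997 grip 0.0 q6 1.67
```

```bash
echo '[[0, 0, 0, 19.8, -24.5, 0, 1], [0, 0, 0, 0, 0, 34, 1], [0, 0, 0, 0, 0, 34, 1], [0, 0, 0, 0, 0, 25, 1], [0, 0, 0, 0, 0, 10.5, 1]]' | python3 steer.py 30 >/dev/null
echo '[[0, 0, 0, 0, 0, 0, 1], [0, 0, 0, 0, 0, 0, 0.5], [0, 0, 0, 0, 0, 0, 0.3], [0, 0, 0, 0, 0, 0, 0.2], [0, 0, 0, 0, 0, 0, 0.1]]' | python3 steer.py 30
echo '[[0, 0, 0, 0, 0, 0, 0], [0, 0, 0, 0, 0, 0, 0], [0, 0, 0, 0, 0, 0, 0], [0, 0, 0, 0, 0, 0, 0], [0, 0, 0, 0, 0, 0, 0]]' | python3 steer.py 30
python3 d.py 615 191 53 .162
```

```text
clock: 3.1
eef_pos: [613.5, 186.0, 55.5]
tcp_rot: [-3.141, -0.003, 0.162]
contact_force: [-0.7, -0.1, -1.0]
opening: 0.462
grasp_force: 0.0
clock: 3.52
eef_pos: [613.2, 185.9, 55.1]
tcp_rot: [-3.142, -0.002, 0.162]
contact_force: [-0.7, -1.0, 7.6]
opening: 0.273
grasp_force: 29.2
t 3.52 pos [613.2 185.9  55.1] rot [-0.    -0.002 -0.   ] shift [ 2.5 -4.7  2.1] F [-0.7 -1.   7.6] op 0.273 grip 29.2 q6 1.7
```

```bash
echo '[[0, 0, 0, 0, 0, -5, 0], [0, 0, 0, 0, 0, -15, 0], [0, 0, 0, 0, 0, -30, 0], [0, 0, 0, 0, 0, -30, 0], [0, 0, 0, 0, 0, -20, 0]]' | python3 steer.py
python3 d.py 462 -131 153 -.33
python3 - <<'E'
from h import *
a=camrig.grab_frame("scene")[90:240,270:420,::-1]; cv2.imwrite("pics/l1.png",cv2.resize(a,None,fx=3,fy=3))
E
```

```text
clock: 3.93
eef_pos: [613.1, 186.1, 156.7]
tcp_rot: [-3.141, -0.002, 0.162]
contact_force: [0.6, 0.6, 0.5]
opening: 0.272
grasp_force: 29.5
t 3.93 pos [613.1 186.1 156.7] rot [-0.001 -0.002  0.492] shift [-40.2 348.9   3.7] F [0.6 0.6 0.5] op 0.272 grip 29.5 q6 1.7
```

View pics/l1.png

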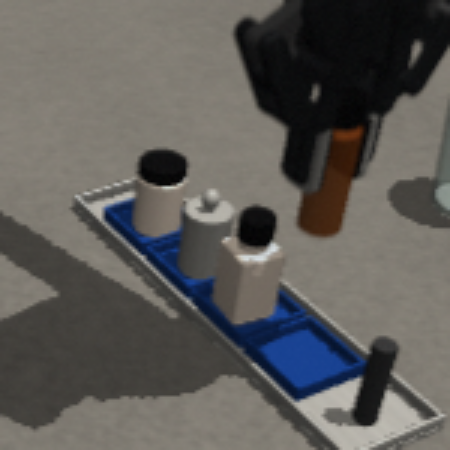

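The vial is held upright above the tray and its dish is empty. Next I carry it to the rack.

```bash
echo '[[0, 0, 0.123, 0, 0, 0, 0], [0, 0, 0.123, 0, 0, 0, 0], [0, 0, 0.123, 0, 0, 0, 0], [0, 0, 0.123, 0, 0, 0, 0], [0, 0, 0, -2.7, 23.3, 0, 0]]' | python3 steer.py >/dev/null
echo '[[0, 0, 0, -2.7, 23.3, 0, 0], [0, 0, 0, -2.7, 23.3, 0, 0], [0, 0, 0, -2.7, 23.3, 0, 0], [0, 0, 0, -2.7, 23.3, 0, 0], [0, 0, 0, -2.7, 23.3, 0, 0]]' | python3 steer.py >/dev/null
echo '[[0, 0, 0, -2.7, 23.3, 0, 0], [0, 0, 0, -2.7, 23.3, 0, 0], [0, 0, 0, -2.7, 23.3, 0, 0], [0, 0, 0, -2.7, 23.3, 0, 0], [0, 0, 0, -2.7, 23.3, 0, 0]]' | python3 steer.py >/dev/null
echo '[[0, 0, 0, -2.7, 23.3, 0, 0], [0, 0, 0, -2.7, 23.3, 0, 0], [0, 0, 0, -2.7, 23.3, 0, 0], [0, 0, 0, -2.7, 23.3, 0, 0], [0, 0, 0, 0, 0, 0, 0]]' | python3 steer.py >/dev/null
python3 d.py 462 -131 54 -.33
```

```text
t 5.65 pos [ 459.1 -134.   153.9] rot [ 0.001  0.    -0.002] shift [ 1.8 -3.8 99.9] F [ 0.8  1.1 -0.8] op 0.269 grip 29.6 q6 1.62
```

```bash
echo '[[0, 0, 0, 1.8, -3.8, 0, 0], [0, 0, 0, 0, 0, 30, 0], [0, 0, 0, 0, 0, 30, 0], [0, 0, 0, 0, 0, 22, 0], [0, 0, 0, 0, 0, 10, 0]]' | python3 steer.py >/dev/null
echo '[[0, 0, 0, 0, 0, 2, 0], [0, 0, 0, 0, 0, 1.5, 0], [0, 0, 0, 0, 0, 1.5, 0], [0, 0, 0, 0, 0, 1, 0], [0, 0, 0, 0, 0, 0, 0]]' | python3 steer.py
python3 d.py 462 -131 54 -.33
python3 - <<'E'
from h import *
a=camrig.grab_frame("scene")[120:310,100:290,::-1]; cv2.imwrite("pics/p1.png",cv2.resize(a,None,fx=3,fy=3,interpolation=2))
E
```

```text
clock: 6.48
eef_pos: [464.4, -128.8, 56.6]
tcp_rot: [-3.141, -0.002, -0.33]
contact_force: [-0.3, 0.6, -0.6]
opening: 0.268
grasp_force: 29.6
t 6.48 pos [ 464.4 -128.8   56.6] rot [-0.    -0.002 -0.   ] shift [-1.6  2.9  2.6] F [-0.3  0.6 -0.6] op 0.268 grip 29.6 q6 1.63
```

View pics/p1.png

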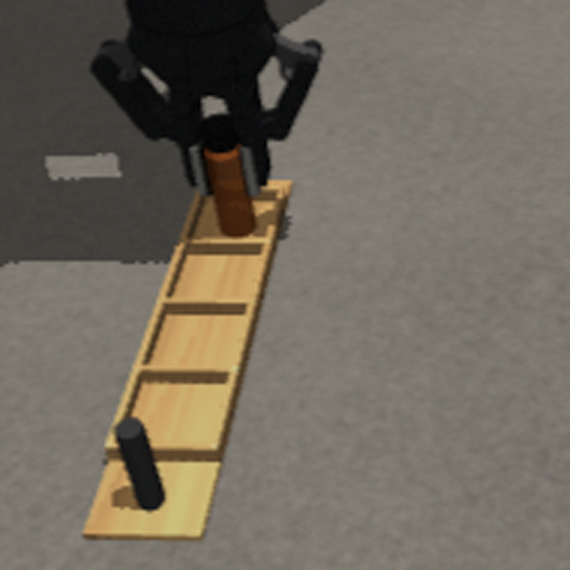

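The vial is over the first compartment, just above the floor. I lower it until it touches.

```bash
echo '[[0, 0, 0, -1.6, 2.9, 0, 0], [0, 0, 0, 0, 0, 1, 0], [0, 0, 0, 0, 0, 0.6, 0], [0, 0, 0, 0, 0, 0.5, 0], [0, 0, 0, 0, 0, 0, 0]]' | python3 steer.py
python3 d.py 462 -131 54 -.33
```

```text
clock: 6.95
eef_pos: [461.4, -131.0, 54.0]
tcp_rot: [3.142, -0.0, -0.33]
contact_force: [-0.9, -1.6, 5.3]
opening: 0.273
grasp_force: 30.2
t 6.95 pos [ 461.4 -131.    54. ] rot [ 0. -0. -0.] shift [ 0.5 -0.2  0. ] F [-0.9 -1.6  5.3] op 0.273 grip 30.2 q6 1.62
```

```bash
echo '[[0, 0, 0, 0, 0, 0, 0.35], [0, 0, 0, 0, 0, 0, 0.5], [0, 0, 0, 0, 0, 0, 0.8], [0, 0, 0, 0, 0, 0, 1], [0, 0, 0, 0, 0, 0, 1]]' | python3 steer.py |grep -E 'force|open'
echo '[[0, 0, 0, 0, 0, -10, 1], [0, 0, 0, 0, 0, -25, 1], [0, 0, 0, 0, 0, -34, 1], [0, 0, 0, 0, 0, -34, 1], [0, 0, 0, 0, 0, 0, 1]]' | python3 steer.py >/dev/null
echo '[[0, 0, -0.123, 0, 0, 0, 1], [0, 0, -0.123, 0, 0, 0, 1], [0, 0, -0.123, 0, 0, 0, 1], [0, 0, -0.123, 0, 0, 0, 1], [0, 0, 0, 11.5, -22.6, 0, 1]]' | python3 steer.py >/dev/null
echo '[[0, 0, 0, 11.5, -22.6, 0, 1], [0, 0, 0, 11.5, -22.6, 0, 1], [0, 0, 0, 11.5, -22.6, 0, 1], [0, 0, 0, 11.5, -22.6, 0, 1], [0, 0, 0, 11.5, -22.6, 0, 1]]' | python3 steer.py >/dev/null
echo '[[0, 0, 0, 11.5, -22.6, 0, 1], [0, 0, 0, 11.5, -22.6, 0, 1], [0, 0, 0, 11.5, -22.6, 0, 1], [0, 0, 0, 11.5, -22.6, 0, 1], [0, 0, 0, 11.5, -22.6, 0, 1]]' | python3 steer.py >/dev/null
echo '[[0, 0, 0, 11.5, -22.6, 0, 1], [0, 0, 0, 11.5, -22.6, 0, 1], [0, 0, 0, 0, 0, 0, 1], [0, 0, 0, 0, 0, 0, 1], [0, 0, 0, 0, 0, 0, 1]]' | python3 steer.py >/dev/null
python3 d.py 562 183 42 .162
python3 - <<'E'
from h import *
a=camrig.grab_frame("scene")[120:310,100:420,::-1]; cv2.imwrite("pics/p2.png",cv2.resize(a,None,fx=2.4,fy=2.4,interpolation=2))
E
```

```text
contact_force: [-0.3, 1.0, 0.5]
opening: 0.893
grasp_force: 0.0
t 9.45 pos [560.9 182.7 156.7] rot [0.    0.001 0.   ] shift [ 1.100e+00 -1.000e-01  1.147e+02] F [ 0.8 -0.6 -0.5] op 1.002 grip 0.0 q6 1.72
```

View pics/p2.png

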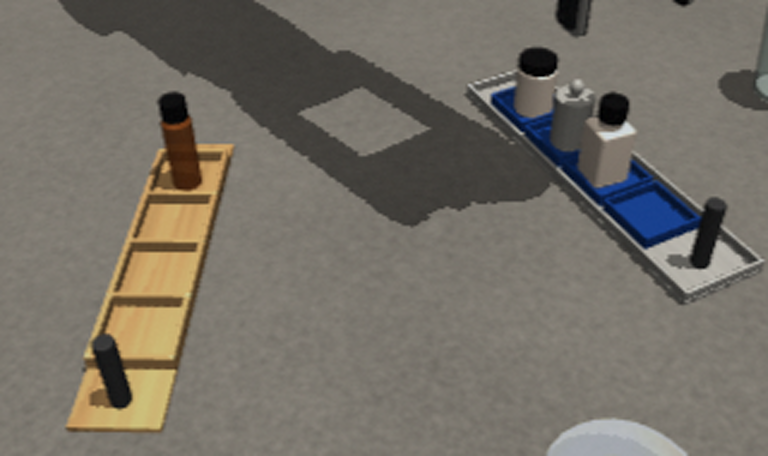

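The vial stands upright near the middle of its compartment (base at about (186,185) in the crop). Next is the bottle.

```bash
echo '[[0, 0, 0, 1, 0, 30, 1], [0, 0, 0, 0, 0, 34, 1], [0, 0, 0, 0, 0, 30, 1], [0, 0, 0, 0, 0, 14, 1], [0, 0, 0, 0, 0, 6.5, 1]]' | python3 steer.py 30 >/dev/null
echo '[[0, 0, 0, 0, 0, 0, 1], [0, 0, 0, 0, 0, 0, 0.6], [0, 0, 0, 0, 0, 0, 0.45], [0, 0, 0, 0, 0, 0, 0.3], [0, 0, 0, 0, 0, 0, 0.2]]' | python3 steer.py 30
echo '[[0, 0, 0, 0, 0, 0, 0], [0, 0, 0, 0, 0, 0, 0], [0, 0, 0, 0, 0, 0, 0], [0, 0, 0, 0, 0, 0, 0], [0, 0, 0, 0, 0, 0, 0]]' | python3 steer.py 30
python3 d.py 562 183 42 .162
```

```text
clock: 10.33
eef_pos: [563.2, 183.5, 43.4]
tcp_rot: [-3.141, -0.002, 0.162]
contact_force: [0.5, -0.2, 0.6]
opening: 0.455
grasp_force: 0.0
clock: 10.75
eef_pos: [563.1, 183.5, 43.3]
tcp_rot: [-3.141, -0.001, 0.162]
contact_force: [-1.6, 0.2, 6.8]
opening: 0.359
grasp_force: 28.4
t 10.75 pos [563.1 183.5  43.3] rot [-0.    -0.001 -0.   ] shift [-1.1  0.4  1.3] F [-1.6  0.2  6.8] op 0.359 grip 28.4 q6 1.72
```

```bash
echo '[[0, 0, 0, 0, 0, -5, 0], [0, 0, 0, 0, 0, -15, 0], [0, 0, 0, 0, 0, -31, 0], [0, 0, 0, 0, 0, -31, 0], [0, 0, 0, 0, 0, -31, 0]]' | python3 steer.py >/dev/null
echo '[[0, 0, 0, 0, 0, 0, 0], [0, 0, 0.123, 0, 0, 0, 0], [0, 0, 0.123, 0, 0, 0, 0], [0, 0, 0.123, 0, 0, 0, 0], [0, 0, 0.123, 0, 0, 0, 0]]' | python3 steer.py
echo '[[0, 0, 0, 4.6, 23.6, 0, 0], [0, 0, 0, 4.6, 23.6, 0, 0], [0, 0, 0, 4.6, 23.6, 0, 0], [0, 0, 0, 4.6, 23.6, 0, 0], [0, 0, 0, 4.6, 23.6, 0, 0]]' | python3 steer.py >/dev/null
echo '[[0, 0, 0, 4.6, 23.6, 0, 0], [0, 0, 0, 4.6, 23.6, 0, 0], [0, 0, 0, 4.6, 23.6, 0, 0], [0, 0, 0, 4.6, 23.6, 0, 0], [0, 0, 0, 4.6, 23.6, 0, 0]]' | python3 steer.py >/dev/null
echo '[[0, 0, 0, 4.6, 23.6, 0, 0], [0, 0, 0, 4.6, 23.6, 0, 0], [0, 0, 0, 4.6, 23.6, 0, 0], [0, 0, 0, 4.6, 23.6, 0, 0], [0, 0, 0, 0, 0, 0, 0]]' | python3 steer.py >/dev/null
echo '[[0, 0, 0, 0, 0, 0, 0], [0, 0, 0, 0, 0, 0, 0]]' | python3 steer.py >/dev/null
python3 d.py 516.5 -149.7 42.3 -.33
```

```text
clock: 11.58
eef_pos: [562.3, 183.4, 155.4]
tcp_rot: [-3.141, -0.0, -0.336]
contact_force: [0.5, -0.2, 0.1]
opening: 0.358
grasp_force: 28.9
t 13.0 pos [ 516.2 -149.7  155.2] rot [-0.     0.    -0.001] shift [ 3.000e-01 -1.000e-01  1.129e+02] F [ 0.7  0.8 -0.8] op 0.355 grip 29.0 q6 1.62
```

```bash
echo '[[0, 0, 0, 0, 0, 30, 0], [0, 0, 0, 0, 0, 32, 0], [0, 0, 0, 0, 0, 27, 0], [0, 0, 0, 0, 0, 14, 0], [0, 0, 0, 0, 0, 5, 0]]' | python3 steer.py >/dev/null
echo '[[0, 0, 0, 0, 0, 0, 0], [0, 0, 0, 0, 0, 0, 0], [0, 0, 0, 0, 0, 1.5, 0], [0, 0, 0, 0, 0, 1, 0], [0, 0, 0, 0, 0, 0, 0]]' | python3 steer.py
python3 d.py 516.5 -149.7 42.3 -.33
```

```text
clock: 13.83
eef_pos: [516.8, -150.2, 45.5]
tcp_rot: [-3.142, -0.001, -0.33]
contact_force: [-0.1, -0.2, -0.1]
opening: 0.356
grasp_force: 29.0
t 13.83 pos [ 516.8 -150.2   45.5] rot [-0.    -0.001 -0.   ] shift [-0.5 -0.3  3.2] F [-0.1 -0.2 -0.1] op 0.356 grip 29.0 q6 1.62
```

```bash
echo '[[0, 0, 0, 0, 0, 1.2, 0], [0, 0, 0, 0, 0, 0.8, 0], [0, 0, 0, 0, 0, 0.6, 0], [0, 0, 0, 0, 0, 0.4, 0], [0, 0, 0, 0, 0, 0, 0]]' | python3 steer.py
python3 d.py 516.5 -149.7 42.3 -.33
```

```text
clock: 14.25
eef_pos: [516.4, -150.2, 42.3]
tcp_rot: [-3.142, -0.0, -0.33]
contact_force: [-3.4, 0.7, 8.8]
opening: 0.356
grasp_force: 29.8
t 14.25 pos [ 516.4 -150.2   42.3] rot [-0. -0. -0.] shift [-0.  -0.5 -0. ] F [-3.4  0.7  8.8] op 0.356 grip 29.8 q6 1.62
```

```bash
echo '[[0, 0, 0, 0, 0, 0, 0.42], [0, 0, 0, 0, 0, 0, 0.6], [0, 0, 0, 0, 0, 0, 0.8], [0, 0, 0, 0, 0, 0, 1], [0, 0, 0, 0, 0, 0, 1]]' | python3 steer.py |grep -E 'force|open'
echo '[[0, 0, 0, 0, 0, -10, 1], [0, 0, 0, 0, 0, -25, 1], [0, 0, 0, 0, 0, -34, 1], [0, 0, 0, 0, 0, -34, 1], [0, 0, 0, 0, 0, -11, 1]]' | python3 steer.py >/dev/null
echo '[[0, 0, -0.123, 0, 0, 0, 1], [0, 0, -0.123, 0, 0, 0, 1], [0, 0, -0.123, 0, 0, 0, 1], [0, 0, -0.123, 0, 0, 0, 1], [0, 0, 0, 3.55, -23.25, 0, 1]]' | python3 steer.py >/dev/null
echo '[[0, 0, 0, 3.55, -23.25, 0, 1], [0, 0, 0, 3.55, -23.25, 0, 1], [0, 0, 0, 3.55, -23.25, 0, 1], [0, 0, 0, 3.55, -23.25, 0, 1], [0, 0, 0, 3.55, -23.25, 0, 1]]' | python3 steer.py >/dev/null
echo '[[0, 0, 0, 3.55, -23.25, 0, 1], [0, 0, 0, 3.55, -23.25, 0, 1], [0, 0, 0, 3.55, -23.25, 0, 1], [0, 0, 0, 3.55, -23.25, 0, 1], [0, 0, 0, 3.55, -23.25, 0, 1]]' | python3 steer.py >/dev/null
echo '[[0, 0, 0, 3.55, -23.25, 0, 1], [0, 0, 0, 3.55, -23.25, 0, 1], [0, 0, 0, 3.55, -23.25, 0, 1], [0, 0, 0, 0, 0, 0, 1], [0, 0, 0, 0, 0, 0, 1]]' | python3 steer.py >/dev/null
echo '[[0, 0, 0, 0, 0, 0, 1]]' | python3 steer.py >/dev/null
python3 d.py 513 179 42 .162
python3 - <<'E'
from h import *
a=camrig.grab_frame("scene")[120:310,100:420,::-1]; cv2.imwrite("pics/p3.png",cv2.resize(a,None,fx=2.4,fy=2.4,interpolation=2))
E
```

```text
contact_force: [0.3, 0.4, -0.3]
opening: 0.959
grasp_force: 0.0
t 16.83 pos [512.6 178.8 155.8] rot [0. 0. 0.] shift [ 4.000e-01 -1.000e-01  1.138e+02] F [ 0.5  0.2 -0.2] op 1.001 grip 0.0 q6 1.74
```

View pics/p3.png

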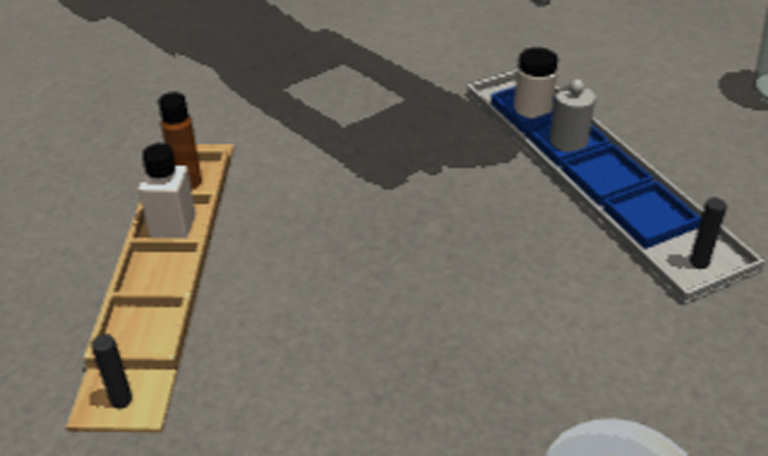

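The bottle stands upright in the second compartment (base at about (168,232)). Next is the tin.

```bash
echo '[[0, 0, 0, 0.4, 0, 30, 1], [0, 0, 0, 0, 0, 34, 1], [0, 0, 0, 0, 0, 30, 1], [0, 0, 0, 0, 0, 14, 1], [0, 0, 0, 0, 0, 5.5, 1]]' | python3 steer.py 35 >/dev/null
echo '[[0, 0, 0, 0, 0, 0, 1], [0, 0, 0, 0, 0, 0, 0.6], [0, 0, 0, 0, 0, 0, 0.45], [0, 0, 0, 0, 0, 0, 0.3], [0, 0, 0, 0, 0, 0, 0.2]]' | python3 steer.py 35 >/dev/null
echo '[[0, 0, 0, 0, 0, 0, 0], [0, 0, 0, 0, 0, 0, 0], [0, 0, 0, 0, 0, 0, 0], [0, 0, 0, 0, 0, 0, 0], [0, 0, 0, 0, 0, 0, 0]]' | python3 steer.py 35
python3 d.py 513 179 42 .162
```

```text
clock: 18.13
eef_pos: [513.9, 179.4, 43.3]
tcp_rot: [-3.141, -0.002, 0.162]
contact_force: [-2.1, -0.4, 7.3]
opening: 0.364
grasp_force: 34.1
t 18.13 pos [513.9 179.4  43.3] rot [-0.    -0.002 -0.   ] shift [-1.   0.3  1.3] F [-2.1 -0.4  7.3] op 0.364 grip 34.1 q6 1.74
```

```bash
echo '[[0, 0, 0, 0, 0, -5, 0], [0, 0, 0, 0, 0, -15, 0], [0, 0, 0, 0, 0, -31, 0], [0, 0, 0, 0, 0, -31, 0], [0, 0, 0, 0, 0, -31, 0]]' | python3 steer.py >/dev/null
echo '[[0, 0, 0, 0, 0, 0, 0], [0, 0, 0.123, 0, 0, 0, 0], [0, 0, 0.123, 0, 0, 0, 0], [0, 0, 0.123, 0, 0, 0, 0], [0, 0, 0.123, 0, 0, 0, 0]]' | python3 steer.py >/dev/null
echo '[[0, 0, 0, 11.6, 22.2, 0, 0], [0, 0, 0, 11.6, 22.2, 0, 0], [0, 0, 0, 11.6, 22.2, 0, 0], [0, 0, 0, 11.6, 22.2, 0, 0], [0, 0, 0, 11.6, 22.2, 0, 0]]' | python3 steer.py
echo '[[0, 0, 0, 11.6, 22.2, 0, 0], [0, 0, 0, 11.6, 22.2, 0, 0], [0, 0, 0, 11.6, 22.2, 0, 0], [0, 0, 0, 11.6, 22.2, 0, 0], [0, 0, 0, 11.6, 22.2, 0, 0]]' | python3 steer.py >/dev/null
echo '[[0, 0, 0, 11.6, 22.2, 0, 0], [0, 0, 0, 11.6, 22.2, 0, 0], [0, 0, 0, 11.6, 22.2, 0, 0], [0, 0, 0, 11.6, 22.2, 0, 0], [0, 0, 0, 0, 0, 0, 0]]' | python3 steer.py >/dev/null
echo '[[0, 0, 0, 0, 0, 0, 0], [0, 0, 0, 0, 0, 0, 0]]' | python3 steer.py >/dev/null
python3 d.py 567.4 -167 42.3 -.33
```

```text
clock: 19.38
eef_pos: [531.9, 54.3, 155.0]
tcp_rot: [3.141, 0.0, -0.33]
contact_force: [-0.1, 0.5, -0.7]
opening: 0.361
grasp_force: 35.0
t 20.38 pos [ 565.6 -167.   154.8] rot [-0.     0.001 -0.001] shift [  1.7  -0.6 112.5] F [ 0.3  0.9 -1.1] op 0.363 grip 35.1 q6 1.61
```

```bash
echo '[[0, 0, 0, 1.5, -0.5, 30, 0], [0, 0, 0, 0, 0, 32, 0], [0, 0, 0, 0, 0, 27, 0], [0, 0, 0, 0, 0, 14, 0], [0, 0, 0, 0, 0, 5, 0]]' | python3 steer.py >/dev/null
echo '[[0, 0, 0, 0, 0, 0, 0], [0, 0, 0, 0, 0, 1.5, 0], [0, 0, 0, 0, 0, 1, 0], [0, 0, 0, 0, 0, 0.5, 0], [0, 0, 0, 0, 0, 0, 0]]' | python3 steer.py
python3 d.py 567.4 -167 42.3 -.33
```

```text
clock: 21.22
eef_pos: [568.3, -167.6, 45.1]
tcp_rot: [-3.142, -0.002, -0.33]
contact_force: [0.1, -0.8, -1.9]
opening: 0.365
grasp_force: 35.1
t 21.22 pos [ 568.3 -167.6   45.1] rot [-0.    -0.002 -0.   ] shift [-1.  -0.2  2.8] F [ 0.1 -0.8 -1.9] op 0.365 grip 35.1 q6 1.61
```

```bash
echo '[[0, 0, 0, -0.5, 0, 1, 0], [0, 0, 0, 0, 0, 0.8, 0], [0, 0, 0, 0, 0, 0.5, 0], [0, 0, 0, 0, 0, 0.3, 0], [0, 0, 0, 0, 0, 0, 0]]' | python3 steer.py
python3 d.py 567.4 -167 42.3 -.33
```

```text
clock: 21.63
eef_pos: [567.3, -167.4, 42.3]
tcp_rot: [-3.142, -0.0, -0.33]
contact_force: [-2.4, 2.1, 8.1]
opening: 0.367
grasp_force: 35.9
t 21.63 pos [ 567.3 -167.4   42.3] rot [-0. -0. -0.] shift [-0.1 -0.4  0. ] F [-2.4  2.1  8.1] op 0.367 grip 35.9 q6 1.61
```

```bash
echo '[[0, 0, 0, 0, 0, 0, 0.43], [0, 0, 0, 0, 0, 0, 0.6], [0, 0, 0, 0, 0, 0, 0.8], [0, 0, 0, 0, 0, 0, 1], [0, 0, 0, 0, 0, 0, 1]]' | python3 steer.py |grep -E 'force|open'
echo '[[0, 0, 0, 0, 0, -10, 1], [0, 0, 0, 0, 0, -25, 1], [0, 0, 0, 0, 0, -34, 1], [0, 0, 0, 0, 0, -34, 1], [0, 0, 0, 0, 0, -11, 1]]' | python3 steer.py >/dev/null
echo '[[0, 0, -0.123, 0, 0, 0, 1], [0, 0, -0.123, 0, 0, 0, 1], [0, 0, -0.123, 0, 0, 0, 1], [0, 0, -0.123, 0, 0, 0, 1], [0, 0, 0, 0, 0, 0, 1]]' | python3 steer.py >/dev/null
echo '[[0, 0, 0, -3.55, -23.5, 0, 1], [0, 0, 0, -3.55, -23.5, 0, 1], [0, 0, 0, -3.55, -23.5, 0, 1], [0, 0, 0, -3.55, -23.5, 0, 1], [0, 0, 0, -3.55, -23.5, 0, 1]]' | python3 steer.py >/dev/null
echo '[[0, 0, 0, -3.55, -23.5, 0, 1], [0, 0, 0, -3.55, -23.5, 0, 1], [0, 0, 0, -3.55, -23.5, 0, 1], [0, 0, 0, -3.55, -23.5, 0, 1], [0, 0, 0, -3.55, -23.5, 0, 1]]' | python3 steer.py >/dev/null
echo '[[0, 0, 0, -3.55, -23.5, 0, 1], [0, 0, 0, -3.55, -23.5, 0, 1], [0, 0, 0, -3.55, -23.5, 0, 1], [0, 0, 0, -3.55, -23.5, 0, 1], [0, 0, 0, -3.55, -23.5, 0, 1]]' | python3 steer.py >/dev/null
echo '[[0, 0, 0, 0, 0, 0, 1], [0, 0, 0, 0, 0, 0, 1], [0, 0, 0, 0, 0, 0, 1]]' | python3 steer.py >/dev/null
python3 d.py 458 172 40 .162
python3 - <<'E'
from h import *
a=camrig.grab_frame("scene")[120:310,100:420,::-1]; cv2.imwrite("pics/p4.png",cv2.resize(a,None,fx=2.4,fy=2.4,interpolation=2))
E
```

```text
contact_force: [-0.3, 0.5, 0.4]
opening: 0.966
grasp_force: 0.0
t 24.38 pos [458.  171.8 155.7] rot [ 0.    -0.    -0.002] shift [ 1.000e-01 -2.000e-01  1.157e+02] F [-0.8  0.7  0. ] op 1.0 grip 0.0 q6 1.77
```

View pics/p4.png

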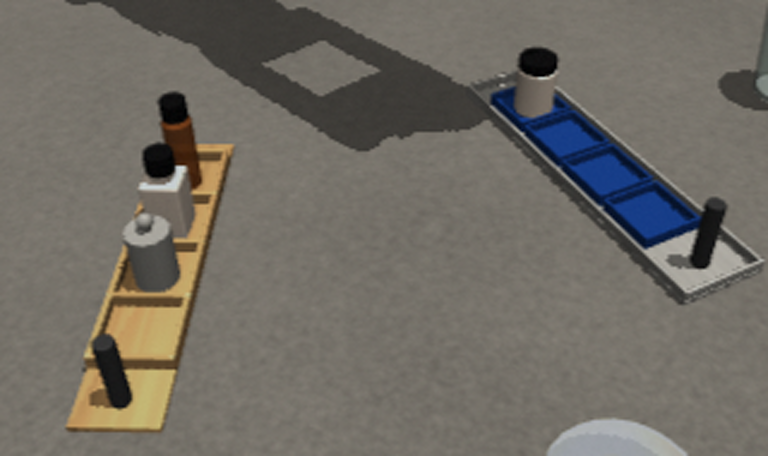

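The tin stands upright in the third compartment (base at about (157,283)). The jar is last.

```bash
echo '[[0, 0, 0, 0, 0, 30, 1], [0, 0, 0, 0, 0, 34, 1], [0, 0, 0, 0, 0, 30, 1], [0, 0, 0, 0, 0, 14, 1], [0, 0, 0, 0, 0, 6.5, 1]]' | python3 steer.py 30 >/dev/null
echo '[[0, 0, 0, 0, 0, 0, 1], [0, 0, 0, 0, 0, 0, 0.6], [0, 0, 0, 0, 0, 0, 0.45], [0, 0, 0, 0, 0, 0, 0.3], [0, 0, 0, 0, 0, 0, 0.2]]' | python3 steer.py 30 >/dev/null
echo '[[0, 0, 0, 0, 0, 0, 0], [0, 0, 0, 0, 0, 0, 0], [0, 0, 0, 0, 0, 0, 0], [0, 0, 0, 0, 0, 0, 0], [0, 0, 0, 0, 0, 0, 0]]' | python3 steer.py 30
python3 d.py 458 172 40 .162
```

```text
clock: 25.68
eef_pos: [458.6, 172.2, 42.1]
tcp_rot: [-3.141, -0.002, 0.162]
contact_force: [-1.3, -1.2, 7.8]
opening: 0.39
grasp_force: 29.1
t 25.68 pos [458.6 172.2  42.1] rot [-0.    -0.002 -0.   ] shift [-0.6  0.1  2.1] F [-1.3 -1.2  7.8] op 0.39 grip 29.1 q6 1.77
```

```bash
echo '[[0, 0, 0, 0, 0, -5, 0], [0, 0, 0, 0, 0, -15, 0], [0, 0, 0, 0, 0, -31, 0], [0, 0, 0, 0, 0, -31, 0], [0, 0, 0, 0, 0, -31, 0]]' | python3 steer.py >/dev/null
echo '[[0, 0, 0, 0, 0, 0, 0], [0, 0, 0.123, 0, 0, 0, 0], [0, 0, 0.123, 0, 0, 0, 0], [0, 0, 0.123, 0, 0, 0, 0], [0, 0, 0.123, 0, 0, 0, 0]]' | python3 steer.py >/dev/null
echo '[[0, 0, 0, 17.7, 19, 0, 0], [0, 0, 0, 17.7, 19, 0, 0], [0, 0, 0, 17.7, 19, 0, 0], [0, 0, 0, 17.7, 19, 0, 0], [0, 0, 0, 17.7, 19, 0, 0]]' | python3 steer.py
echo '[[0, 0, 0, 17.7, 19, 0, 0], [0, 0, 0, 17.7, 19, 0, 0], [0, 0, 0, 17.7, 19, 0, 0], [0, 0, 0, 17.7, 19, 0, 0], [0, 0, 0, 17.7, 19, 0, 0]]' | python3 steer.py >/dev/null
echo '[[0, 0, 0, 17.7, 19, 0, 0], [0, 0, 0, 17.7, 19, 0, 0], [0, 0, 0, 17.7, 19, 0, 0], [0, 0, 0, 17.7, 19, 0, 0], [0, 0, 0, 17.7, 19, 0, 0]]' | python3 steer.py >/dev/null
echo '[[0, 0, 0, 0, 0, 0, 0], [0, 0, 0, 0, 0, 0, 0], [0, 0, 0, 0, 0, 0, 0]]' | python3 steer.py >/dev/null
python3 d.py 618.2 -184.4 41.1 -.33
```

```text
clock: 26.93
eef_pos: [510.9, 52.4, 154.0]
tcp_rot: [3.142, 0.0, -0.33]
contact_force: [0.2, -0.0, -0.9]
opening: 0.384
grasp_force: 30.2
t 28.02 pos [ 615.9 -183.2  153.6] rot [-0.     0.001 -0.001] shift [  2.5   0.4 112.5] F [-0.5 -0.5 -1. ] op 0.385 grip 30.2 q6 1.61
```

```bash
echo '[[0, 0, 0, 2, 0.4, 30, 0], [0, 0, 0, 0, 0, 32, 0], [0, 0, 0, 0, 0, 27, 0], [0, 0, 0, 0, 0, 14, 0], [0, 0, 0, 0, 0, 5, 0]]' | python3 steer.py >/dev/null
echo '[[0, 0, 0, 0, 0, 0, 0], [0, 0, 0, 0, 0, 1.5, 0], [0, 0, 0, 0, 0, 1, 0], [0, 0, 0, 0, 0, 0.5, 0], [0, 0, 0, 0, 0, 0, 0]]' | python3 steer.py
python3 d.py 618.2 -184.4 41.1 -.33
```

```text
clock: 28.85
eef_pos: [619.0, -184.9, 44.2]
tcp_rot: [-3.142, -0.002, -0.33]
contact_force: [-0.4, 0.1, -1.5]
opening: 0.383
grasp_force: 30.2
t 28.85 pos [ 619.  -184.9   44.2] rot [-0.    -0.002 -0.   ] shift [-0.9 -0.2  3.1] F [-0.4  0.1 -1.5] op 0.383 grip 30.2 q6 1.61
```

```bash
echo '[[0, 0, 0, -0.5, 0, 1.2, 0], [0, 0, 0, 0, 0, 0.8, 0], [0, 0, 0, 0, 0, 0.6, 0], [0, 0, 0, 0, 0, 0.3, 0], [0, 0, 0, 0, 0, 0, 0]]' | python3 steer.py
python3 d.py 618.2 -184.4 41.1 -.33
```

```text
clock: 29.27
eef_pos: [618.1, -184.6, 41.2]
tcp_rot: [3.142, -0.0, -0.33]
contact_force: [-3.8, 0.8, 9.0]
opening: 0.386
grasp_force: 31.1
t 29.27 pos [ 618.1 -184.6   41.2] rot [ 0. -0. -0.] shift [ 0.  -0.2  0.1] F [-3.8  0.8  9. ] op 0.386 grip 31.1 q6 1.61
```

```bash
echo '[[0, 0, 0, 0, 0, 0, 0.45], [0, 0, 0, 0, 0, 0, 0.6], [0, 0, 0, 0, 0, 0, 0.8], [0, 0, 0, 0, 0, 0, 1], [0, 0, 0, 0, 0, 0, 1]]' | python3 steer.py |grep -E 'force|open'
echo '[[0, 0, 0, 0, 0, -10, 1], [0, 0, 0, 0, 0, -25, 1], [0, 0, 0, 0, 0, -34, 1], [0, 0, 0, 0, 0, -34, 1], [0, 0, 0, 0, 0, -20, 1]]' | python3 steer.py >/dev/null
echo '[[0, 0, 0, -8, -24, 0, 1], [0, 0, 0, -8, -24, 0, 1], [0, 0, 0, -8, -24, 0, 1], [0, 0, 0, -8, -24, 0, 1], [0, 0, 0, -8, -24, 0, 1]]' | python3 steer.py >/dev/null
echo '[[0, 0, 0, -8, -24, 0, 1], [0, 0, 0, 0, 0, 0, 1], [0, 0, 0, 0, 0, 0, 1], [0, 0, 0, 0, 0, 0, 1]]' | python3 steer.py
python3 - <<'E'
from h import *
a=camrig.grab_frame("scene")[120:310,100:420,::-1]; b=camrig.grab_frame("top")[100:290,90:400,::-1]
cv2.imwrite("pics/p5.png",cv2.resize(np.vstack([a[:,:200],b[:,110:310]]),None,fx=1.57,fy=1.57,interpolation=2))
E
```

```text
contact_force: [-1.2, 0.6, -0.7]
opening: 0.984
grasp_force: 0.0
clock: 30.85
eef_pos: [619.4, -33.0, 163.7]
tcp_rot: [3.141, -0.001, -0.33]
contact_force: [0.8, 0.7, -0.4]
opening: 1.001
grasp_force: 0.0
```

View pics/p5.png

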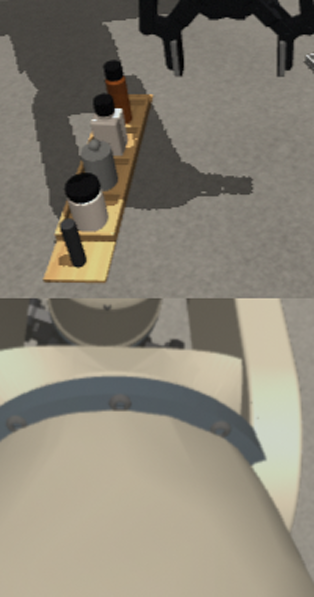

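The scene view shows all four standing upright in the rack, in the order vial (118,92), bottle (108,130), tin (97,167) and jar (88,203), with the jar next to the post. The gripper is clear.

```bash
python3 -c "
from rig import r, camrig, monitor
print(r.sign_off())"
```

```text
the job is handed in; nothing more can be done
None
```

All four containers are standing upright in the rack in reverse order (vial farthest from the post, then bottle, tin, and jar nearest), and I handed the job in at about 31 s; sign-off returned no verdict.

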